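# Load the marking jig and hold the beam shutter half open

### The job

Load the marking jig in order: first the taller torch barrel upright, all the way down, into the pocket with one dot, then the shorter one into the pocket with two dots; set them in rather than dropping them, and leave the shutter shut until both are in. Then slide the sprung beam shutter open by its fin to half travel (never beyond about three quarters open) and finish while still holding it there, since it springs shut if let go. Leave the two glass tumblers and the wrench where they are.

Things in the scene. Friction and masses are not known exactly. Their poses are not given: they have to be found in the camera images.
- barrel_tall: the taller of two plain turned aluminium torch barrels, a cylinder 24 mm across and 125 mm high with two shallow grooves, standing upright on the bench, about 140 g. Origin: centre of its lower end; z is its axis, up
- barrel_short: the shorter torch barrel, same look, 24 mm across and 90 mm high, about 100 g, standing upright on the bench. Origin: centre of its lower end; z is its axis, up
- jig: marking jig: aluminium block 90 (its x) by 200 (its y) by 55 mm high, screwed to the bench, with three round pockets in a row along its y, 65 mm apart, mouths in the top, each 27 mm across, chamfered, 40 mm deep. One, two or three black drilled dots beside each mouth, on the side towards the robot, number it. Origin: centre of the underside; yaw within 25 degrees
- pocket1 (a point): centre of the mouth of the pocket with one dot, 55 mm above the bench (the end pocket at the jig's +y end, left seen from the robot)
- pocket2 (a point): centre of the mouth of the pocket with two dots (the middle one), 55 mm above the bench
- shutter_base: aperture shutter's bed, aluminium, 230 by 90 by 12 mm, screwed down, with two steel rails (tops 22 mm over the bench) along its x and a grey block (36 mm high) with the spring tube at the far end. Three black lines on each rail: shut, half (the longer line), fully open. Origin: underside, straight below the half lines; x: the opening direction, roughly away from the robot; z up
- shutter (a joint): travel of the dark steel shutter plate (60 by 68 mm) along the bed's x: 0 = shut over the round beam window (the start), 0.060 m = fully open at the far stop, 0.030 = half. A spring pushes it shut: 3 N at 0, 7.5 N at half, 12 N fully open; let go, it slides shut. White lines on the plate beside the fin point at the rail lines
- fin_foot (a point): the upright aluminium fin on the middle of the shutter plate by which it is moved: 14 mm along the bed's x, 30 mm along the bed's y, 46 mm high, its top 66 mm above the bench. The point: centre of the fin's foot, 20 mm above the bench; axes as the bed's. At half travel it is straight above the bed's origin
- tumbler_a: bystander: glass tumbler, 64 mm across, 85 mm high, origin under its centre
- tumbler_b: bystander: second glass tumbler, the same, origin under its centre
- wrench: bystander: steel wrench lying on the bench at the left

How it is judged (in metres and radians):
On the way, in this order (a step that is already met when the one before it is completed fails the run):
1. the taller barrel is fully down in the one-dot pocket and released (horizontal distance between barrel_tall and pocket1 below 0.006 m and z of barrel_tall in the frame of pocket1 below -0.035 m and angle between barrel_tall's own z axis and vertical below 0.15 rad and contact force between the fingers and barrel_tall below 0.1 N), for 0.2 s.
2. then the shorter barrel is fully down in the two-dot pocket and released (all of step 1 and horizontal distance between barrel_short and pocket2 below 0.006 m and z of barrel_short in the frame of pocket2 below -0.035 m and angle between barrel_short's own z axis and vertical below 0.15 rad and contact force between the fingers and barrel_short below 0.1 N), for 0.2 s.
3. then the fingers hold the shutter at half travel by its fin (value of joint shutter between 0.025 and 0.035 m and contact force between the fingers and shutter above 2 N and velocity of joint shutter between -0.01 and 0.01 m/s), for 0.3 s.
At the end, for the whole second after the job is handed in: The fingers still hold the shutter by its fin (over 2 N) at 25 to 35 mm of its 60 mm travel, at rest; the taller barrel stands in the one-dot pocket and the shorter in the two-dot pocket, each upright within 8.5 degrees, at least 35 of 40 mm deep and untouched (all of step 2 and all of step 3); the arm keeps its last pose, push and grip.
It fails at once if the shutter was opened (15 mm) before both barrels were in (value of joint shutter above 0.015 m and not ((horizontal distance between barrel_tall and pocket1 below 0.006 m and z of barrel_tall in the frame of pocket1 below -0.035 m and angle between barrel_tall's own z axis and vertical below 0.15 rad) and (horizontal distance between barrel_short and pocket2 below 0.006 m and z of barrel_short in the frame of pocket2 below -0.035 m and angle between barrel_short's own z axis and vertical below 0.15 rad))).
It fails at once if the shutter was pushed beyond 50 mm of its 60 mm travel (value of joint shutter above 0.05 m).
It fails at once if a barrel was dropped (in free fall faster than 0.5 m/s) ((contact force between barrel_tall and anything else below 0.02 N and linear speed of barrel_tall above 0.5 m/s) or (contact force between barrel_short and anything else below 0.02 N and linear speed of barrel_short above 0.5 m/s)).
It fails at once if a glass tumbler or the wrench was moved by more than 30 mm (distance of any of tumbler_a, tumbler_b, wrench from where it was at the start of the episode above 0.03 m).
It also fails if it takes over 72 s, if anything falls off the work surface, if the arm or the gripper's body presses on something with over 40 N, if the wrist force passes 120 N, or if a joint passes its speed limit or range.

### The arm

A 6-joint arm with a two-finger parallel gripper is mounted at the origin on the work surface. World frame = base frame: x ahead of the robot, y to its left, z up, the work surface at z = 0. Lengths are in m, angles in degrees, forces in N, time in s.
With the tool pointing down it reaches from about 0.25 to 0.775 m from the base axis. Payload 4 kg.
Tool frame: the origin (TCP) lies at the very end of the fingers, on their centre line; the grasp point (between the pads) lies 19 mm behind it; z points along the fingers, y is the line along which they close (so a half turn about z gives the same grasp; the last joint's range is limited). The gripper opens to 94 mm and grips with 3 to 60 N. Pads are 16 mm wide; open, the fingers measure 119 mm over their backs; the gripper's body (75 mm by 177 mm) begins 78 mm behind the grasp point.
Start: joints at [57.462, 4.996, 78.535, -0, 96.463, -5.907], TCP at [0.247, 0.492, 0.206] pointing down, gripper open.
Joint ranges: [-177.83, 177.83], [-43.37, 116.18], [15.69, 146.23], [-61.86, 241.86], [9.47, 152.12], [-147.06, 147.06]. Speed limits (degrees/s): [159.86, 159.86, 180, 180, 180, 180].

### API

Orientations are given as a 3x3 rotation matrix whose columns are the frame's x, y, z axes.
In Python, from station import arm gives the robot as it stands.
- The arm moves only by the shell command python3 -m crank 'ROWS' [FORCE]. ROWS is text: rows parted by semicolons, each of 7 numbers parted by spaces: the shift along the tool's x, y, z in m, then the turn, a rotation vector about the tool's x, y, z in rad, then the closure, from 0 (fully open) to 1 (shut). In form: x y z wx wy wz jaw; .... A call has 1 to 12 rows; each row shifts and turns the commanded pose from where the row before left it, along the tool's axes as they then stand; what a row does not reach is not made up. A row lasts 1/12 s, in which the tool goes at most 41.7 mm and 7.16 degrees, less where a joint would pass 70% of its speed; a pose out of reach is approached as far as the arm can. A call is refused whole if a number of a shift passes 0.0417 or a number of a turn 0.125, either way. A call with a gripper value outside its range is refused whole. The fingers move at their own pace and stop on an object; FORCE is the grip in N (left out, the last holds). Time passes only in rows, so rows that do not move let the fingers close. It gives the time, the measured TCP pose, the force, the opening and the grip force at its end, in the units of the state.
- arm.get_state(): the state, without advancing time (a new reading comes with each control period).
- arm.capture(name): name is "scene" or "top" or "wrist"; returns a dict with "image" (420x560x3 uint8, red, green, blue), "vfov" (degrees; the focal length in pixels is half the picture's height over the tangent of half this angle, whatever the lens; pixels are square), "cx", "cy" (the principal point, pixels), "camera_from_world" (4x4, takes a point from world to camera coordinates); the wrist camera has in their place "mount" (4x4, takes a point from camera to tool coordinates, whose origin is the TCP and whose axes are the flange's). Camera axes: x right, y down, z forward; pixel columns grow to the right and rows downward; lengths in m; the calibration is good to about 2 mm. A picture is of the moment at which its call begins: read the wrist's pose just before it. There is no depth.
- arm.job_done(): hands the job in; it is judged then, once.
The state is a dict: "clock": time; "qpos": joint angles; "joint_vel": joint speeds; "tau": joint torques, N m; "tool_pos": TCP position; "tcp_rot": TCP orientation; "contact_force": force on the tool from outside, world axes, zero at the start; "wrist_torque": the same for the moment, N m; "opening": finger opening in m; "grasp_force": force on a finger pad.
Only numpy, scipy, OpenCV 4.12 (cv2) and the standard library are available. Lean on these libraries where they do the work, as an engineer would, in place of code of your own. Each camera call takes 0.05 s, during which the arm holds its last target. There are 200 camera calls.

## Working session

There is one attempt and no reset: what is moved stays moved. The work goes in short steps, Python scripts to look and compute and a shell command to move; the robot and the scene stay as the last step left them, time stands still between calls to the robot, and variables do not carry over. Pictures are saved under pics/ and viewed, at most 10 in all, crops included, and the job is handed in when it is done.

```bash
ls; mkdir -p pics
cat > h.py <<'E'
import numpy as np, cv2, pickle
from station import arm
def cap(n,f):
    s=arm.get_state(); c=arm.capture(n); c['s']=s
    cv2.imwrite(f'pics/{f}.png',c['image'][:,:,::-1]); pickle.dump(c,open(f'pics/{f}.pkl','wb')); return c
def load(f): return pickle.load(open(f'pics/{f}.pkl','rb'))
def cam(c):
    f=c['image'].shape[0]/2/np.tan(np.radians(c['vfov'])/2)
    if 'camera_from_world' in c: T=np.linalg.inv(np.array(c['camera_from_world']))
    else:
        W=np.eye(4); W[:3,:3]=c['s']['tcp_rot']; W[:3,3]=c['s']['tool_pos']; T=W@np.array(c['mount'])
    return f,T
def ray(c,u,v,z):
    f,T=cam(c); d=T[:3,:3]@np.array([(u-c['cx'])/f,(v-c['cy'])/f,1]); o=T[:3,3]
    return o+d*(z-o[2])/d[2]
def proj(c,p):
    f,T=cam(c); q=np.linalg.inv(T)@np.append(p,1); return c['cx']+f*q[0]/q[2],c['cy']+f*q[1]/q[2]
E
python3 - <<'E'
from h import *
for n in ('top','scene','wrist'):
    c=cap(n,n); f,T=cam(c); print(n,c['vfov'],c['cx'],c['cy'],T.round(3).tolist(), [k for k in c])
print(arm.get_state())
E
```

```text
pics
top 44.344121322485975 282.3252194110993 206.7390865400069 [[0.01, -0.984, 0.178, 0.356], [-1.0, -0.008, 0.014, 0.056], [-0.012, -0.178, -0.984, 1.406], [0.0, 0.0, 0.0, 1.0]] ['image', 'vfov', 'cx', 'cy', 'camera_from_world', 's']
scene 48.18454877652432 275.3944199917696 196.99233200579113 [[-0.681, 0.39, -0.619, 1.29], [0.732, 0.367, -0.574, 0.695], [0.004, -0.844, -0.536, 0.664], [0.0, 0.0, 0.0, 1.0]] ['image', 'vfov', 'cx', 'cy', 'camera_from_world', 's']
wrist 63.22593525898407 279.27862155047853 210.0572275363961 [[0.448, 0.864, 0.231, 0.178], [0.894, -0.432, -0.119, 0.525], [-0.003, 0.26, -0.965, 0.384], [0.0, 0.0, 0.0, 1.0]] ['image', 'vfov', 'cx', 'cy', 'mount', 's']
{'clock': 0.15, 'qpos': array([ 5.74612649e+01,  5.02770705e+00,  7.86028270e+01, -5.78280653e-04,
        9.64609709e+01, -5.90622792e+00]), 'joint_vel': array([-0.11868608, -0.03597424, -0.26640124,  0.05689068, -0.03106019,
        0.02516641]), 'tau': array([ 1.99045317e-03, -3.40643263e+01, -3.02791965e+01,  7.20932242e-02,
        3.05717275e-02, -1.26851605e-04]), 'tool_pos': array([0.24632783, 0.49130442, 0.20460696]), 'tcp_rot': array([[-8.93899482e-01,  4.48266654e-01, -8.50556603e-04],
       [ 4.48267434e-01,  8.93898473e-01, -1.35176212e-03],
       [ 1.54361368e-04, -1.58961628e-03, -9.99998725e-01]]), 'contact_force': array([ 0.09867638,  0.6198999 , -0.3163176 ]), 'wrist_torque': array([ 0.00558701, -0.00415664,  0.00591279]), 'grasp_force': 0.0, 'opening': 0.09380763231987992}
```

View pics/top.png

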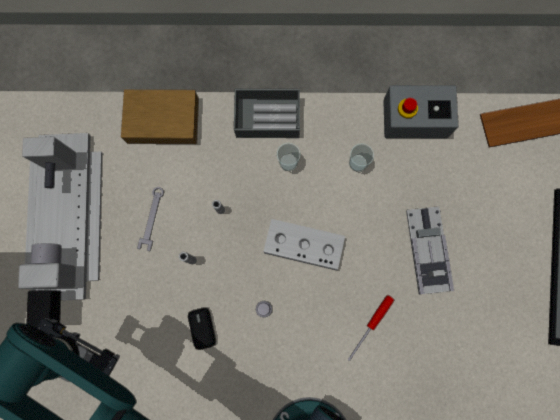

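View pics/scene.png

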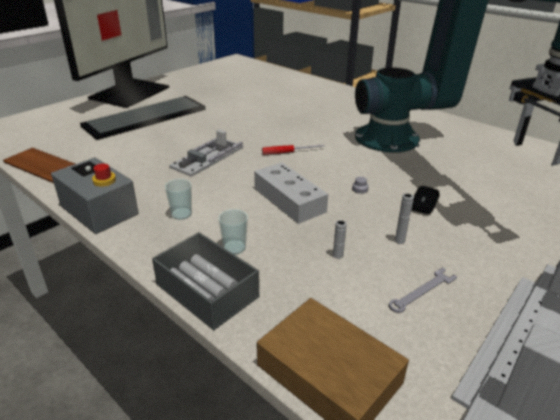

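The top view shows the tall barrel near (186,258), the short one near (218,207), the jig at (304,244) with the one-dot pocket on the left, and the shutter at (430,250). The scene view agrees: the tall barrel is at (404,220) and the short one at (340,240).

Run:
```python
from h import *
t=load('top');s=load('scene')
im=t['image'][:,:,::-1]
a=cv2.resize(im[195:280,165:365],None,fx=4,fy=4,interpolation=cv2.INTER_CUBIC)
b=cv2.resize(im[200:300,395:465],None,fx=4,fy=4,interpolation=cv2.INTER_CUBIC)
cv=np.zeros((600,800,3),np.uint8); cv[:240,:800]=a[:240]; cv=cv; 
cv[240:340,:800]=a[240:340]; 
b=cv2.resize(im[203:298,400:460],None,fx=2.7,fy=2.7,interpolation=cv2.INTER_CUBIC); cv[342:342+b.shape[0],:b.shape[1]]=b
si=s['image'][:,:,::-1][180:265,320:425]; b=cv2.resize(si,None,fx=3,fy=3,interpolation=cv2.INTER_CUBIC); cv[342:342+b.shape[0],180:180+b.shape[1]]=b
b=cv2.resize(s['image'][:,:,::-1][125:220,165:265],None,fx=2.7,fy=2.7); cv[342:342+b.shape[0],510:510+b.shape[1]]=b
cv2.imwrite('pics/m1.png',cv)
for n,u,v,z in [('tall',186,258,.125),('short',218,207,.09),('p1',281,238,.055),('p2',304.5,244,.055),('p3',329,249,.055),('fin',430,250,.066)]: 
    p=ray(t,u,v,z);print(n,p.round(4),np.round(proj(s,p),1))
```

```text
tall [0.4568 0.3115 0.125 ] [406.1 192.3]
short [0.5926 0.241  0.09  ] [341.5 218.7]
p1 [0.5173 0.0768 0.055 ] [304.5 191.4]
p2 [0.502  0.0149 0.055 ] [289.8 180.4]
p3 [ 0.4894 -0.0494  0.055 ] [274.8 170.3]
fin [ 0.4881 -0.3103  0.066 ] [210.9 137.5]
```

View pics/m1.png

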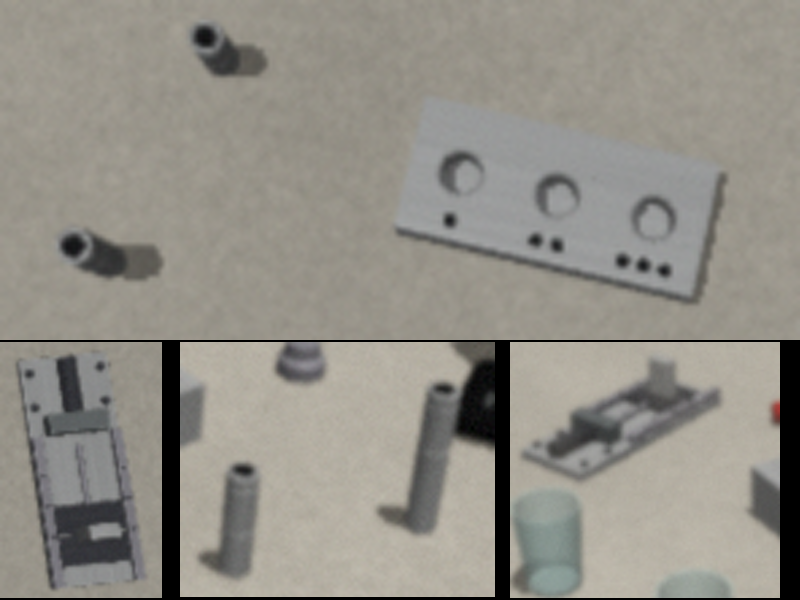

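```bash
python3 -m crank '0 0 -0.005 0 0 0.12 0;0 0 -0.005 0 0 0.12 0;0 0 -0.005 0 0 0.12 0;0 0 -0.005 0 0 0.12 0;0 0 -0.005 0 0 0.12 0;0 0 -0.005 0 0 0.12 0;0 0 0 0 0 0.12 0;0 0 0 0 0 0.12 0;0 0 0 0 0 0.12 0;0 0 0 0 0 0.12 0;0 0 0 0 0 0.12 0;0 0 0 0 0 0 0'
cat >> h.py <<'E'
def tri(obs):
    A=np.zeros((3,3));b=np.zeros(3)
    for c,u,v in obs:
        f,T=cam(c); d=T[:3,:3]@np.array([(u-c['cx'])/f,(v-c['cy'])/f,1]); d/=np.linalg.norm(d)
        P=np.eye(3)-np.outer(d,d); A+=P; b+=P@T[:3,3]
    return np.linalg.solve(A,b)
def totool(p,tilt=False):
    s=arm.get_state(); return np.array(s['tcp_rot']).T@(np.array(p)-s['tool_pos'])
E
python3 - <<'E'
from h import *
t=load('top');s=load('scene')
print(tri([(t,183.4,256.1),(s,408.3,195)]),tri([(t,216.2,204.4),(s,340.7,222.3)]))
for n,u,v,z in [('tall',183.4,256.1,.125),('short',216.2,204.4,.09),('p1',280.4,238.1,.055),('p2',304.2,243.6,.055),('p3',328.4,249.4,.055),('fin',438.4,272.8,.066)]: 
    p=ray(t,u,v,z);print(n,p.round(4),np.round(proj(s,p),1),totool(p).round(3))
st=arm.get_state();print(st['tool_pos'],st['tcp_rot'].round(3).tolist())
E
```

```text
clock: 1.15
tool_pos: [0.2465, 0.4915, 0.235]
tcp_rot: [[0.214, 0.977, -0.0], [0.977, -0.214, -0.001], [-0.001, -0.0, -1.0]]
contact_force: [0.1, 0.4, -0.0]
opening: 0.0943
grasp_force: 0.0
[0.46130974 0.31913041 0.12333232] [0.60043759 0.24570387 0.08700399]
tall [0.4615 0.3182 0.125 ] [407.7 194.2] [-0.123  0.247  0.11 ]
short [0.5995 0.2459 0.09  ] [341.5 221. ] [-0.164  0.397  0.145]
p1 [0.517  0.0784 0.055 ] [305.1 191.6] [-0.345  0.353  0.18 ]
p2 [0.503  0.0157 0.055 ] [289.8 180.7] [-0.41   0.353  0.18 ]
p3 [ 0.4883 -0.0478  0.055 ] [275.5 170.4] [-0.475  0.352  0.18 ]
fin [ 0.4296 -0.3295  0.066 ] [221.4 129.7] [-0.763  0.355  0.17 ]
[0.24645301 0.49146873 0.23501847] [[0.214, 0.977, -0.0], [0.977, -0.214, -0.001], [-0.001, -0.0, -1.0]]
```

```bash
python3 -m crank '-0.015 0.03 0 0 0 0 0;-0.015 0.03 0 0 0 0 0;-0.015 0.03 0 0 0 0 0;-0.015 0.03 0 0 0 0 0;-0.015 0.03 0 0 0 0 0;-0.015 0.03 0 0 0 0 0;-0.015 0.03 0 0 0 0 0;-0.018 0.037 0 0 0 0 0;0 0 0 0 0 0 0;0 0 0 0 0 0 0'
python3 - <<'E'
from h import *
c=cap('wrist','w1'); print(proj(c,[.4613,.3185,.125]),proj(c,[.4613,.3185,0]))
E
```

```text
clock: 1.98
tool_pos: [0.463, 0.3175, 0.2347]
tcp_rot: [[0.214, 0.977, -0.001], [0.977, -0.214, -0.0], [-0.001, -0.001, -1.0]]
contact_force: [-0.4, -0.4, -0.6]
opening: 0.0938
grasp_force: 0.0
(np.float64(277.8003958670636), np.float64(205.60956494440654)) (np.float64(278.4870653416393), np.float64(180.0972523209249))
```

View pics/w1.png

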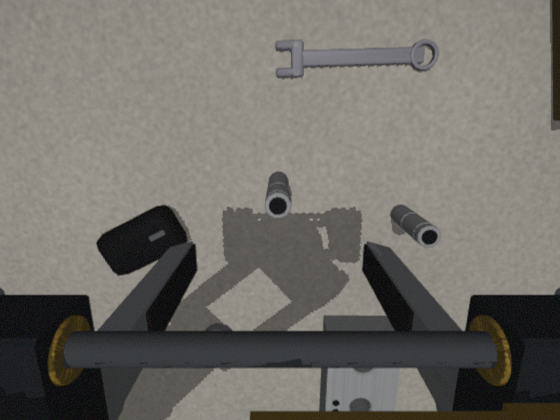

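The wrist view shows the tall barrel's bore at (278,205), as projected, and the short barrel's top at (429,237).

```bash
python3 -m crank '0 -0.002 0.025 0 0 0 0;0 0 0.025 0 0 0 0;0 0 0.025 0 0 0 0;0 0 0.025 0 0 0 0;0 0 0.025 0 0 0 0;0 0 0.025 0 0 0 0;0 0 0.02 0 0 0 0;0 0 0 0 0 0 0;0 0 0 0 0 0 1;0 0 0 0 0 0 1;0 0 0 0 0 0 1;0 0 0 0 0 0 1' 20
python3 -m crank '0 0 0 0 0 0 1;0 0 0 0 0 0 1;0 0 0 0 0 0 1'
python3 - <<'E'
from h import *
c=load('w1'); print(ray(c,429,237,.09), ray(c,278,205,.125))
E
```

```text
clock: 3.03
tool_pos: [0.4608, 0.3204, 0.0677]
tcp_rot: [[0.212, 0.977, 0.003], [0.977, -0.212, 0.002], [0.003, 0.003, -1.0]]
contact_force: [-0.0, 0.2, -0.6]
opening: 0.0709
grasp_force: 0.0
clock: 3.28
tool_pos: [0.4601, 0.3195, 0.066]
tcp_rot: [[0.212, 0.977, 0.001], [0.977, -0.212, 0.001], [0.001, 0.001, -1.0]]
contact_force: [-1.4, -0.1, 0.0]
opening: 0.0509
grasp_force: 0.0
[0.60062271 0.24551999 0.09      ] [0.4615888  0.31900077 0.125     ]
```

```bash
python3 -m crank '0 0 0 0 0 0 1;0 0 0 0 0 0 1;0 0 0 0 0 0 1;0 0 0 0 0 0 1;0 0 0 0 0 0 1;0 0 0 0 0 0 1'
python3 -m crank '0 0 -0.01 0 0 0 1;0 0 -0.02 0 0 0 1;0 0 -0.025 0 0 0 1;0 0 -0.025 0 0 0 1;0 0 -0.02 0 0 0 1;0 0 0 0 0 0 1'
python3 -c "
from h import *
print(totool([.517,.0784,.055]))"
```

```text
clock: 3.78
tool_pos: [0.4599, 0.3194, 0.0655]
tcp_rot: [[0.212, 0.977, 0.0], [0.977, -0.212, -0.0], [0.0, 0.0, -1.0]]
contact_force: [0.7, 0.2, -0.7]
opening: 0.0237
grasp_force: 20.0
clock: 4.28
tool_pos: [0.4622, 0.3209, 0.1716]
tcp_rot: [[0.212, 0.977, 0.009], [0.977, -0.212, 0.005], [0.007, 0.008, -1.0]]
contact_force: [0.6, 0.4, -1.0]
opening: 0.024
grasp_force: 20.0
[-0.22615342  0.10412165  0.11583064]
```

```bash
python3 -m crank '-0.02 0.01 0 0 0 0 1;-0.025 0.012 0 0 0 0 1;-0.025 0.012 0 0 0 0 1;-0.025 0.012 0 0 0 0 1;-0.02 0.01 0 0 0 0 1;0 0 0 0 0 0 1'
python3 - <<'E'
from h import *
t=load('top');s=load('scene')
cv=np.zeros((600,800,3),np.uint8)
a=cv2.resize(t['image'][222:272,260:350,::-1],None,fx=6,fy=6,interpolation=cv2.INTER_CUBIC);cv[:300,:540]=a
b=cv2.resize(s['image'][160:220,250:330,::-1],None,fx=5,fy=5,interpolation=cv2.INTER_CUBIC);cv[300:600,:400]=b
w=load('w1');b=cv2.resize(w['image'][310:420,320:410,::-1],None,fx=2.6,fy=2.6);cv[304:304+b.shape[0],410:410+b.shape[1]]=b
# outlines of jig top mask
def proj_all(c,f,o,off):
    for k in (1,0,-1):
        p2=np.array([.50277,.01543,.055]); d=np.array([.2218,.9751,0]); e=np.array([.9751,-.2218,0])
        q=[proj(c,p2+.065*k*d+.0145*(np.cos(x)*d+np.sin(x)*e)) for x in np.linspace(0,6.28,40)]
        q=(np.array(q)+.5-o)*f-.5+off
        cv2.polylines(cv,[q.astype(np.int32)],True,(0,0,255),1)
proj_all(t,6,[260,222],[0,0]); proj_all(s,5,[250,160],[0,300])
cv2.imwrite('pics/m2.png',cv)
E
```

```text
clock: 4.78
tool_pos: [0.4903, 0.1913, 0.164]
tcp_rot: [[0.217, 0.976, -0.002], [0.976, -0.217, -0.003], [-0.003, -0.001, -1.0]]
contact_force: [0.5, -0.1, -2.9]
opening: 0.0235
grasp_force: 20.0
```

View pics/m2.png

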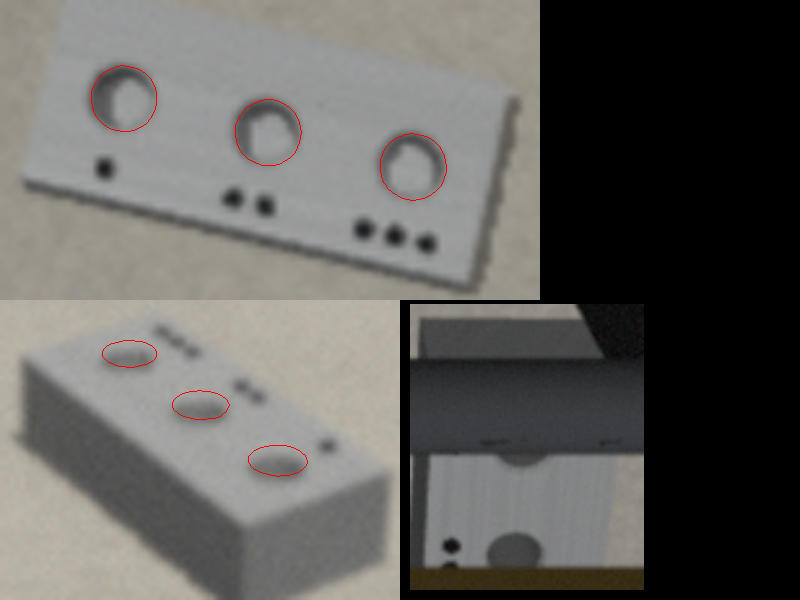

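The mouths match the projected circles in both fixed views. In the wrist view pocket 2 is centred near (360,406).

```bash
python3 -c "
from h import *
print(ray(load('w1'),360.4,405.8,.055))
c=cap('wrist','w2');s=arm.get_state();print(s['tool_pos'],proj(c,[.5172,.0788,.055]))
print(totool([.5172,.0788,.055]))"
```

```text
[0.50391038 0.0171176  0.055     ]
[0.48990496 0.19342408 0.16418051] (np.float64(332.8521589674923), np.float64(311.73712399138594))
[-0.1059376   0.05157663  0.10918407]
```

View pics/w2.png

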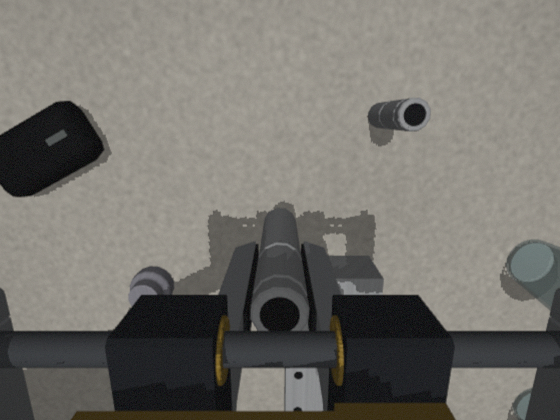

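The wrist view shows the barrel upright in the grip, with its bore at (280,313). The pocket is hidden behind the gripper.

```bash
python3 -c "
from h import *
c=load('w2');p=ray(c,280,313,c['s']['tool_pos'][2]+.0595);print(p-c['s']['tool_pos'])
print(totool([.5178,.0797,.055]))"
```

```text
[0.00026796 0.00055742 0.0595    ]
[-0.10492938  0.05196841  0.10918239]
```

```bash
python3 -m crank '-0.015 0.008 0 0 0 0 1;-0.025 0.012 0 0 0 0 1;-0.025 0.012 0 0 0 0 1;-0.025 0.012 0 0 0 0 1;-0.015 0.008 0 0 0 0 1;0 0 0 0 0 0 1;0 0 0 0 0 0 1;0 0 0 0 0 0 1;0 0 0 0 0 0 1'
python3 -c "
from h import *
print(totool([.5178,.0797,.055]))"
```

```text
clock: 5.58
tool_pos: [0.5182, 0.083, 0.1651]
tcp_rot: [[0.211, 0.978, -0.001], [0.978, -0.211, 0.001], [0.001, -0.001, -1.0]]
contact_force: [-0.8, 0.0, -1.8]
opening: 0.0239
grasp_force: 20.0
[-0.00335712  0.00035447  0.11014394]
```

```bash
python3 -m crank '-0.003 0 0 0 0 0 1;0 0 0.02 0 0 0 1;0 0 0.015 0 0 0 1;0 0 0 0 0 0 1;0 0 0 0 0 0 1;0 0 0 0 0 0 1;0 0 0 0 0 0 1'
python3 -m crank '0 0 0.005 0 0 0 1;0 0 0.005 0 0 0 1;0 0 0.005 0 0 0 1;0 0 0.005 0 0 0 1;0 0 0 0 0 0 1;0 0 0 0 0 0 1'
```

```text
clock: 6.17
tool_pos: [0.5188, 0.0789, 0.1319]
tcp_rot: [[0.212, 0.977, 0.002], [0.977, -0.212, 0.0], [0.001, 0.002, -1.0]]
contact_force: [-0.1, -1.0, -1.2]
opening: 0.0238
grasp_force: 20.0
clock: 6.67
tool_pos: [0.5176, 0.0786, 0.1097]
tcp_rot: [[0.212, 0.977, -0.001], [0.977, -0.212, 0.0], [-0.0, -0.001, -1.0]]
contact_force: [0.0, -0.2, -1.8]
opening: 0.0239
grasp_force: 20.0
```

```bash
python3 -m crank '0 0 0.005 0 0 0 1;0 0 0.005 0 0 0 1;0 0 0.005 0 0 0 1;0 0 0.005 0 0 0 1;0 0 0.005 0 0 0 1;0 0 0 0 0 0 1;0 0 0.003 0 0 0 1;0 0 0 0 0 0 1;0 0 0 0 0 0 1'
```

```text
clock: 7.42
tool_pos: [0.518, 0.0786, 0.0825]
tcp_rot: [[0.212, 0.977, 0.0], [0.977, -0.212, 0.0], [0.0, 0.0, -1.0]]
contact_force: [-1.1, -0.2, -0.8]
opening: 0.0237
grasp_force: 20.0
```

Base is ≈2 mm above the pocket floor; lower gently until contact.

```bash
python3 -m crank '0 0 0.001 0 0 0 1;0 0 0.001 0 0 0 1;0 0 0.001 0 0 0 1;0 0 0 0 0 0 1;0 0 0 0 0 0 1'
```

```text
clock: 7.83
tool_pos: [0.5183, 0.0786, 0.0804]
tcp_rot: [[0.212, 0.977, 0.001], [0.977, -0.212, 0.0], [0.0, 0.001, -1.0]]
contact_force: [-0.6, -0.7, 4.5]
opening: 0.0238
grasp_force: 20.0
```

```bash
python3 -m crank '0 0 0 0 0 0 0.4;0 0 0 0 0 0 0.4;0 0 0 0 0 0 0.4;0 0 0 0 0 0 0.4;0 0 0 0 0 0 0.4;0 0 0 0 0 0 0.4'
python3 -m crank '0 0 -0.015 0 0 0 0.3;0 0 -0.03 0 0 0 0;0 0 -0.03 0 0 0 0;0 0 -0.03 0 0 0 0;0 0 -0.03 0 0 0 0;0 0 0 0 0 0 0;0 0 0 0 0 0 0;0 0 0 0 0 0 0'
python3 -c "
from h import *
s=arm.get_state();print(s['opening'],totool([.6006,.2456,.09]))
c=cap('wrist','w3');print(proj(c,[.5178,.0797,.14]))"
```

```text
clock: 8.33
tool_pos: [0.518, 0.0786, 0.0793]
tcp_rot: [[0.212, 0.977, -0.0], [0.977, -0.212, 0.0], [0.0, -0.0, -1.0]]
contact_force: [-0.9, -0.4, -0.1]
opening: 0.0561
grasp_force: 0.0
clock: 9.0
tool_pos: [0.5177, 0.0786, 0.2136]
tcp_rot: [[0.212, 0.977, -0.001], [0.977, -0.212, -0.0], [-0.0, -0.001, -1.0]]
contact_force: [0.6, -0.3, -0.3]
opening: 0.0939
grasp_force: 0.0
0.09391596621544603 [0.18087973 0.04571179 0.12352071]
(np.float64(279.7495328772919), np.float64(216.7589315547266))
```

View pics/w3.png

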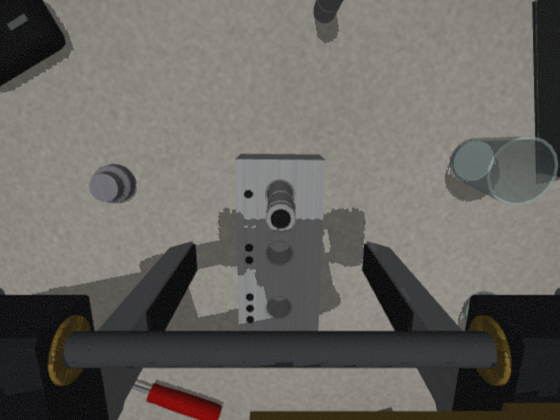

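The tall barrel is seated: its bore at (280,217) matches a top at z = 0.14. Pocket 2 shows at (279,252).

```bash
python3 -m crank '0.02 0.006 0 0 0 0 0;0.03 0.008 0 0 0 0 0;0.03 0.008 0 0 0 0 0;0.03 0.008 0 0 0 0 0;0.03 0.008 0 0 0 0 0;0.025 0.005 0 0 0 0 0;0.016 0.003 0 0 0 0 0;0 0 0 0 0 0 0;0 0 0 0 0 0 0;0 0 0 0 0 0 0'
python3 -c "
from h import *
print('p2',ray(load('w3'),279,252,.055))
c=cap('wrist','w4');print(totool([.6006,.2456,.09]),proj(c,[.6006,.2456,.09]))
g=cv2.cvtColor(c['image'],cv2.COLOR_RGB2GRAY)[170:260,240:320]
m=(g<40).astype(np.uint8);n,l,s,ce=cv2.connectedComponentsWithStats(m)
print([(s[i,4],(ce[i]+[240,170]).round(1)) for i in range(1,n) if s[i,4]>30])"
```

```text
clock: 9.88
tool_pos: [0.6007, 0.2448, 0.213]
tcp_rot: [[0.213, 0.977, -0.003], [0.977, -0.213, -0.001], [-0.002, -0.002, -1.0]]
contact_force: [-0.3, -0.3, -0.2]
opening: 0.0938
grasp_force: 0.0
p2 [0.50338506 0.01736563 0.055     ]
[ 0.00118148 -0.00031261  0.12365782] (np.float64(279.7611441070086), np.float64(201.655231811311))
[(np.int32(186), array([279.7, 201.4]))]
```

The bore at (279.7,201.4) agrees with the projection, so I'll descend and grip.

```bash
python3 -m crank '0.001 0 0.025 0 0 0 0;0 0 0.03 0 0 0 0;0 0 0.03 0 0 0 0;0 0 0.03 0 0 0 0;0 0 0.025 0 0 0 0;0 0 0.02 0 0 0 0;0 0 0.003 0 0 0 0;0 0 0 0 0 0 0;0 0 0 0 0 0 1;0 0 0 0 0 0 1;0 0 0 0 0 0 1;0 0 0 0 0 0 1' 20
python3 -m crank '0 0 0 0 0 0 1;0 0 0 0 0 0 1;0 0 0 0 0 0 1;0 0 0 0 0 0 1;0 0 0 0 0 0 1;0 0 0 0 0 0 1;0 0 0 0 0 0 1;0 0 0 0 0 0 1;0 0 0 0 0 0 1;0 0 0 0 0 0 1'
```

```text
clock: 10.93
tool_pos: [0.6026, 0.247, 0.0535]
tcp_rot: [[0.212, 0.977, 0.003], [0.977, -0.212, 0.001], [0.002, 0.003, -1.0]]
contact_force: [0.5, 0.1, 0.2]
opening: 0.0705
grasp_force: 0.0
clock: 11.77
tool_pos: [0.6016, 0.2467, 0.0514]
tcp_rot: [[0.212, 0.977, -0.0], [0.977, -0.212, 0.0], [-0.0, -0.0, -1.0]]
contact_force: [-1.0, 0.9, -0.2]
opening: 0.0235
grasp_force: 20.0
```

```bash
python3 -m crank '0 0 -0.01 0 0 0 1;0 0 -0.025 0 0 0 1;0 0 -0.03 0 0 0 1;0 0 -0.03 0 0 0 1;0 0 -0.03 0 0 0 1;0 0 -0.025 0 0 0 1;0 0 -0.015 0 0 0 1;0 0 0 0 0 0 1'
python3 -m crank '-0.015 -0.003 0 0 0 0 1;-0.03 -0.006 0 0 0 0 1;-0.03 -0.006 0 0 0 0 1;-0.03 -0.006 0 0 0 0 1;-0.03 -0.006 0 0 0 0 1;-0.03 -0.006 0 0 0 0 1;-0.03 -0.006 0 0 0 0 1;-0.03 -0.006 0 0 0 0 1;-0.02 -0.002 0 0 0 0 1;0 0 0 0 0 0 1;0 0 0 0 0 0 1;0 0 0 0 0 0 1'
python3 -c "
from h import *
c=cap('wrist','w5');print(c['s']['tool_pos'],totool([.5034,.0168,.055]))
g=cv2.cvtColor(c['image'],cv2.COLOR_RGB2GRAY)
print(proj(c,c['s']['tool_pos']+[0,0,.0387]))"
```

```text
clock: 12.43
tool_pos: [0.6035, 0.2473, 0.2228]
tcp_rot: [[0.212, 0.977, 0.01], [0.977, -0.212, 0.003], [0.005, 0.009, -1.0]]
contact_force: [1.1, -0.1, -0.1]
opening: 0.0235
grasp_force: 20.0
clock: 13.43
tool_pos: [0.5035, 0.0178, 0.2157]
tcp_rot: [[0.212, 0.977, -0.001], [0.977, -0.212, 0.001], [0.001, -0.001, -1.0]]
contact_force: [-0.3, 0.8, -1.8]
opening: 0.0237
grasp_force: 20.0
[0.50348404 0.01780853 0.21567959] [-0.00142818  0.00021565  0.16081366]
(np.float64(279.6880411632994), np.float64(288.5016941596583))
```

View pics/w5.png

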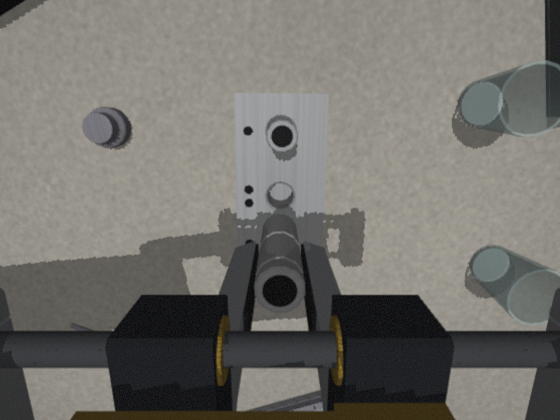

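Pocket 2's mouth is at (280,194), the held barrel's bore at (280,290), and the tall barrel is seated at (282,136).

```bash
python3 -c "
from h import *
c=load('w5')
print(ray(c,280.5,194,.055),totool(ray(c,280.5,194,.055)),ray(c,282,136,.14), ray(c,280,290,.2157+.0387))"
python3 -m crank '-0.001 0 0.03 0 0 0 1;0 0 0.03 0 0 0 1;0 0 0.025 0 0 0 1;0 0 0.01 0 0 0 1;0 0 0 0 0 0 1;0 0 0 0 0 0 1;0 0 0 0 0 0 1'
```

```text
[0.50399786 0.01761749 0.055     ] [-0.00050276  0.00062714  0.16081371] [0.51814096 0.0782558  0.14      ] [0.50346556 0.01705034 0.2544    ]
clock: 14.07
tool_pos: [0.5049, 0.0166, 0.1235]
tcp_rot: [[0.212, 0.977, 0.003], [0.977, -0.212, -0.0], [0.001, 0.003, -1.0]]
contact_force: [-0.9, 0.5, -0.4]
opening: 0.0238
grasp_force: 20.0
```

```bash
python3 -m crank '0 0 0.005 0 0 0 1;0 0 0.005 0 0 0 1;0 0 0.005 0 0 0 1;0 0 0.005 0 0 0 1;0 0 0.005 0 0 0 1;0 0 0 0 0 0 1;0 0 0 0 0 0 1'
python3 -m crank '0 0 0.005 0 0 0 1;0 0 0.005 0 0 0 1;0 0 0.005 0 0 0 1;0 0 0.005 0 0 0 1;0 0 0.005 0 0 0 1;0 0 0.003 0 0 0 1;0 0 0 0 0 0 1;0 0 0 0 0 0 1'
```

```text
clock: 14.65
tool_pos: [0.503, 0.0163, 0.0958]
tcp_rot: [[0.212, 0.977, -0.001], [0.977, -0.212, 0.0], [-0.0, -0.001, -1.0]]
contact_force: [0.3, -0.3, -1.6]
opening: 0.0238
grasp_force: 20.0
clock: 15.32
tool_pos: [0.5033, 0.0163, 0.0682]
tcp_rot: [[0.212, 0.977, -0.001], [0.977, -0.212, 0.0], [-0.0, -0.001, -1.0]]
contact_force: [0.2, -0.2, -1.7]
opening: 0.0238
grasp_force: 20.0
```

```bash
python3 -m crank '0 0 0.001 0 0 0 1;0 0 0.001 0 0 0 1;0 0 0.001 0 0 0 1;0 0 0 0 0 0 1;0 0 0 0 0 0 1'
```

```text
clock: 15.73
tool_pos: [0.5038, 0.0163, 0.0663]
tcp_rot: [[0.212, 0.977, 0.001], [0.977, -0.212, 0.0], [0.0, 0.001, -1.0]]
contact_force: [-1.1, -0.0, 3.4]
opening: 0.0232
grasp_force: 20.0
```

```bash
python3 -m crank '0 0 0 0 0 0 0.4;0 0 0 0 0 0 0.4;0 0 0 0 0 0 0.4;0 0 0 0 0 0 0.4;0 0 0 0 0 0 0.4;0 0 0 0 0 0 0.4'
python3 -m crank '0 0 -0.015 0 0 0 0.4;0 0 -0.03 0 0 0 0.4;0 0 -0.03 0 0 0 0.4;0 0 -0.03 0 0 0 0.4;0 0 -0.03 0 0 0 0.4;0 0 0 0 0 0 0.4;0 0 0 0 0 0 0.4;0 0 0 0 0 0 0.4'
python3 -c "
from h import *
t=load('top');a=ray(t,400+52/2.7,203+246/2.7,.012);b=ray(t,400+20/2.7,203+20/2.7,.012);d=b-a
print(a,b,np.degrees(np.arctan2(d[1],d[0])))
s=arm.get_state();print(totool([.4296,-.3295,.066]),s['qpos'],np.degrees(np.arctan2(s['tcp_rot'][1,1],s['tcp_rot'][0,1])))"
```

```text
clock: 16.23
tool_pos: [0.5034, 0.0163, 0.0654]
tcp_rot: [[0.212, 0.977, -0.0], [0.977, -0.212, 0.0], [0.0, -0.0, -1.0]]
contact_force: [0.1, -0.1, -0.6]
opening: 0.0559
grasp_force: 0.0
clock: 16.9
tool_pos: [0.5031, 0.0163, 0.1996]
tcp_rot: [[0.212, 0.977, -0.001], [0.977, -0.212, 0.0], [-0.0, -0.001, -1.0]]
contact_force: [-0.1, -0.2, -1.1]
opening: 0.0563
grasp_force: 0.0
[ 0.3756892  -0.29185647  0.012     ] [ 0.60145536 -0.26783825  0.012     ] 6.072593407633273
[-0.3534877   0.00179912  0.13363419] [-4.60538795e+00 -8.58462768e-01  8.52426536e+01  3.94949232e-03
  9.56800866e+01  7.65725402e+00] -12.262255888313469
```

```bash
python3 -m crank '-0.02 0 0 0 0 0 0.4;-0.035 0 0 0 0 0 0.4;-0.035 0 0 0 0 0 0.4;-0.035 0 0 0 0 0 0.4;-0.035 0 0 0 0 0 0.4;-0.035 0 0 0 0 0 0.4;-0.035 0 0 0 0 0 0.4;-0.035 0 0 0 0 0 0.4;-0.035 0 0 0 0 0 0.4;-0.035 0 0 0 0 0 0.4;-0.018 0.002 0 0 0 0 0.4;0 0 0 0 0 0 0.4'
python3 -m crank '0 0 0 0 0 -0.1 0.4;0 0 0 0 0 -0.12 0.4;0 0 0 0 0 -0.1 0.4;0 0 0 0 0 0 0.4;0 0 0 0 0 0 0.4;0 0 0 0 0 0 0.4'
python3 -c "
from h import *
c=cap('wrist','w6');print(totool([.4296,-.3295,.066]),proj(c,[.4296,-.3295,.066]))
cap('top','top2')
cv2.imwrite('pics/w6b.png',c['image'][:,:,::-1])"
```

```text
clock: 17.9
tool_pos: [0.4284, -0.3319, 0.1971]
tcp_rot: [[0.217, 0.976, -0.004], [0.976, -0.217, 0.003], [0.002, -0.005, -1.0]]
contact_force: [-0.2, 0.5, -0.2]
opening: 0.0562
grasp_force: 0.0
clock: 18.4
tool_pos: [0.4304, -0.3281, 0.1996]
tcp_rot: [[-0.105, 0.995, -0.001], [0.995, 0.105, 0.001], [0.002, -0.001, -1.0]]
contact_force: [-0.1, 0.0, 0.6]
opening: 0.0566
grasp_force: 0.0
[-0.00120405 -0.00084025  0.13381512] (np.float64(279.222996056634), np.float64(201.78527443229592))
```

View pics/w6.png

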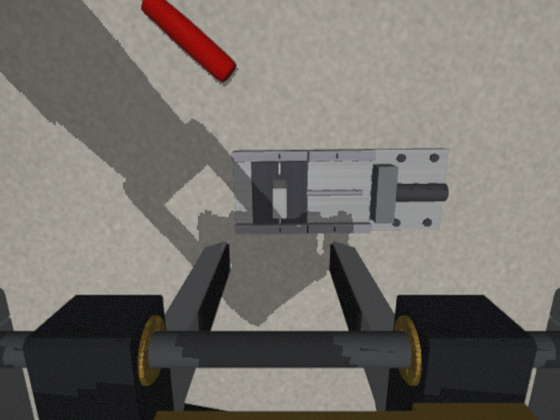

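The wrist view shows the fin top centred at (280,202), as projected. The rail lines are at u = 280 (shut), 307 (half) and 337 (open), and the bed is aligned with the tool to within 1°.

```bash
python3 -m crank '-0.001 0 0.025 0 0 0 0.4;0 0 0.03 0 0 0 0.4;0 0 0.03 0 0 0 0.4;0 0 0.03 0 0 0 0.4;0 0 0.025 0 0 0 0.4;0 0 0.015 0 0 0 0.4;0 0 0.01 0 0 0 0.4;0 0 0.003 0 0 0 0.4;0 0 0 0 0 0 0.4;0 0 0 0 0 0 0.4;0 0 0 0 0 0 0.4' 30
python3 -m crank '0 0 0 0 0 0 1;0 0 0 0 0 0 1;0 0 0 0 0 0 1;0 0 0 0 0 0 1;0 0 0 0 0 0 1;0 0 0 0 0 0 1;0 0 0 0 0 0 1;0 0 0 0 0 0 1;0 0 0 0 0 0 1;0 0 0 0 0 0 1'
```

```text
clock: 19.42
tool_pos: [0.4315, -0.331, 0.0342]
tcp_rot: [[-0.106, 0.994, 0.002], [0.994, 0.106, -0.002], [-0.002, 0.002, -1.0]]
contact_force: [-0.1, -0.4, -0.0]
opening: 0.0562
grasp_force: 0.0
clock: 20.25
tool_pos: [0.4304, -0.3301, 0.0324]
tcp_rot: [[-0.106, 0.994, -0.0], [0.994, 0.106, 0.0], [0.0, -0.0, -1.0]]
contact_force: [-0.8, 0.1, 0.6]
opening: 0.0141
grasp_force: 30.0
```

```bash
python3 -m crank '0 0.003 0 0 0 0 1;0 0.003 0 0 0 0 1;0 0.003 0 0 0 0 1;0 0.003 0 0 0 0 1;0 0.003 0 0 0 0 1;0 0.003 0 0 0 0 1;0 0.003 0 0 0 0 1;0 0.003 0 0 0 0 1;0 0.003 0 0 0 0 1;0 0.003 0 0 0 0 1;0 0 0 0 0 0 1;0 0 0 0 0 0 1'
python3 -m crank '0 0 0 0 0 0 1;0 0 0 0 0 0 1;0 0 0 0 0 0 1;0 0 0 0 0 0 1;0 0 0 0 0 0 1;0 0 0 0 0 0 1'
python3 - <<'E'
from h import *
c=cap('wrist','w7'); w=load('w6')
# half-line positions, via w6 pixels on rail tops (z .022)
h=(ray(w,307,153,.022)+ray(w,307.5,228,.022))/2; s0=(ray(w,280,155,.022)+ray(w,280,229,.022))/2
s=arm.get_state(); print(h,s0,totool(h),totool(s0),s['tool_pos'])
cv=np.zeros((600,800,3),np.uint8)
cv[:300]=cv2.resize(w['image'][140:240,220:460,::-1],(800,333),interpolation=cv2.INTER_CUBIC)[:300]
b=cv2.resize(c['image'][200:420,150:410,::-1],(355,300));cv[300:,:355]=b
t=cap('top','top3');b=cv2.resize(t['image'][200:300,395:465,::-1],(210,300),interpolation=cv2.INTER_CUBIC);cv[300:,360:570]=b
b=cap('scene','s3')['image'][110:185,165:220+5,::-1];cv[300:,575:795]=cv2.resize(b,(220,300));cv2.imwrite('pics/m3.png',cv)
E
```

```text
clock: 21.25
tool_pos: [0.4593, -0.3267, 0.0324]
tcp_rot: [[-0.106, 0.994, -0.003], [0.994, 0.106, 0.001], [0.001, -0.003, -1.0]]
contact_force: [-6.8, -0.0, 3.6]
opening: 0.0139
grasp_force: 30.0
clock: 21.75
tool_pos: [0.4592, -0.3268, 0.0324]
tcp_rot: [[-0.106, 0.994, -0.003], [0.994, 0.106, 0.001], [0.001, -0.003, -1.0]]
contact_force: [-8.2, -0.1, 3.2]
opening: 0.0141
grasp_force: 30.0
[ 0.45921928 -0.32589877  0.022     ] [ 0.43043083 -0.33056449  0.022     ] [0.0008482  0.00017442 0.01042098] [-0.00074501 -0.02894599  0.01050781] [ 0.45916808 -0.32676716  0.03242065]
```

View pics/m3.png

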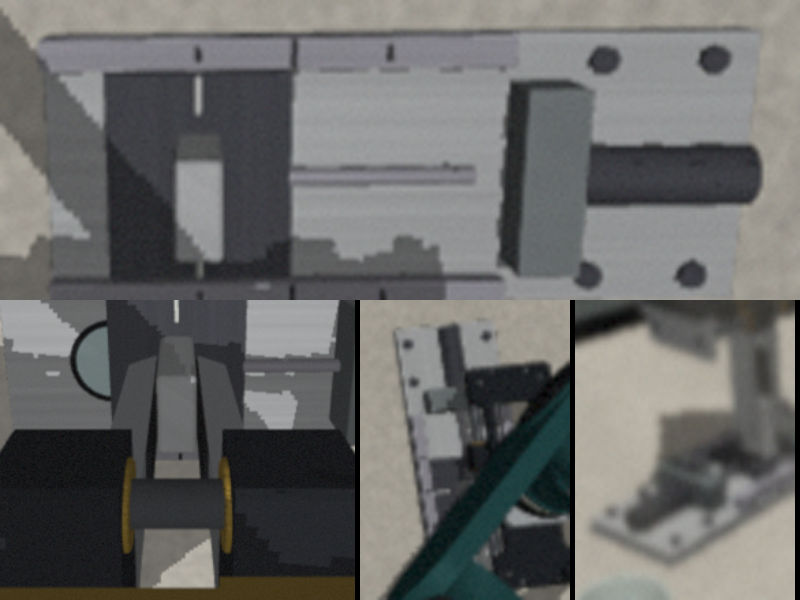

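The picture shows the fin clamped between the fingers, the plate clear of the window, and TCP within 0.2 mm of the half lines. The spring reaction is about 7–8 N, as expected at half travel.

```bash
python3 -c "
from station import arm
print(arm.job_done())"
```

```text
the job is handed in; nothing more can be done
None
```

I handed the job in with the tall barrel fully down in the one-dot pocket, the short barrel fully down in the two-dot pocket, and the gripper still holding the shutter by its fin at about 29 mm of its 60 mm travel; the hand-in returned no verdict.

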